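# Stack spacers on the arbor and push them home

### The job

Thread the three metal spacers onto the upright arbor in order of thickness: the thickest first, then the middle one, and the thinnest on top, then push the stack down until the brass collar is fully home on its stop and the spacers lie flat on one another. Set them on gently by feel, without dropping them or ramming the stand (stay well below 25 N), and leave the other things on the bench where they are.

Things in the scene. Friction and masses are not known exactly. Their poses are not given: they have to be found in the camera images.
- stand: Green cast arbor stand, fixed to the bench: base 100 x 100 x 20, on it a round boss 80 in diameter up to height 40, then a dark floating chuck (60 in diameter up to 46, 44 in diameter up to 54), from which the steel arbor stands straight up. Origin: centre of the underside; z up, x and y along the base's edges. More than 25 N on stand, arbor, collar or stack counts as ramming.
- stand_mid (a point): Point on the stand's centre line, 118 above the bench, level with the arbor's flat tip. The arbor: diameter 20, vertical, rigid, tip edge bevelled 1.5 x 1.5. Its chuck is locked off centre: the arbor's axis is anywhere up to 6 from this point along the stand's x and up to 6 along its y, different every time, so find the arbor by touch or sight.
- collar (a joint): Brass collar, disc 38 in diameter, 6 thick, concentric on the arbor; slides stiffly and stays where left. Value: how far pushed down, 0 = top face 76 above the bench, 0.016 = fully home on its rigid stop (top face 60 high). Starts at 0 to 0.008. Friction 5 N: carries the spacers (1.5 N in all) without sinking, needs 3 to 5 N of push. Spacers put on the arbor rest on it.
- spacer_thick: Loose flat aluminium spacer ring, outside diameter 46, bore 22 (square-edged), 20 thick, lying flat on the bench at the start (either of its equal flat faces up). Origin: centre of its underside, on the ring's axis; z is the ring's axis, up. Weight about 70 g, varying by 25 %.
- spacer_middle: Loose flat aluminium spacer ring, outside diameter 46, bore 22 (square-edged), 14 thick, lying flat on the bench at the start (either of its equal flat faces up). Origin: centre of its underside, on the ring's axis; z is the ring's axis, up. Weight about 50 g, varying by 25 %.
- spacer_thin: Loose flat aluminium spacer ring, outside diameter 46, bore 22 (square-edged), 8 thick, lying flat on the bench at the start (either of its equal flat faces up). Origin: centre of its underside, on the ring's axis; z is the ring's axis, up. Weight about 28 g, varying by 25 %.
- tape_roll: Bystander: roll of blue tape lying flat, 104 in diameter, 36 high. Origin: centre of its underside.
- coffee_cup: Bystander: paper coffee cup with black lid, 84 in diameter, 142 high, origin at the centre of its underside.
- tape_measure: Bystander: yellow tape measure, 80 x 42 x 60 high, origin at the centre of its underside.
- drill: Bystander: blue cordless drill lying on its side, about 215 long along its x and 220 along its y (grip and battery towards its -y), 62 high. Origin on the bench under the motor housing.
- steel_rule: Bystander: flat steel rule 300 x 30 x 3 lying on the bench, long along its x. Origin: centre of its underside.
- marker: Bystander: grey marker pen with black cap, 135 long along its x, 13 thick, origin under its middle.
- pliers: Bystander: pliers with red handles lying flat, 180 long along its x, 75 wide, 16 high, origin on the bench under the pivot.
There are look-alikes about, which are no part of the job. Leave any green, orange or purple look-alike of the spacer_middle alone.

How it is judged:
By the outcome, as a careful person would: the job done as asked, in the order asked, and still so for the second after the job is handed in, with the robot touching nothing.
It also fails if it takes over 72 s, if anything falls off the work surface, if the arm or the gripper's body presses on something with over 40 N, if the wrist force passes 120 N, or if a joint passes its speed limit or range.

### The arm

A 6-joint arm with a two-finger parallel gripper is mounted at the origin on the work surface. World frame = base frame: x ahead of the robot, y to its left, z up, the work surface at z = 0. Lengths are in m, angles in degrees, forces in N, time in s.
With the tool pointing down it reaches from about 0.375 to 0.975 m from the base axis. Payload 3.8 kg.
Tool frame: the origin (TCP) lies midway between the tips of the shut fingers; the grasp point (between the pads) lies 19 mm behind it; z points along the fingers, y is the line along which they close (so a half turn about z gives the same grasp; the last joint's range is limited). The gripper opens to 85 mm and grips with 20 to 120 N. Pads are 22 mm wide; open, the fingers measure 114 mm over their backs; the gripper's body (76 mm by 85 mm) begins 54 mm behind the grasp point. The pads swing forward as they close: fully open they stand 13 mm farther back than shut.
Start: joints at [-79.12, 15.12, 91.902, -0, 72.978, -2.114], TCP at [0.152, -0.658, 0.231] pointing down, gripper open.
Joint ranges: [-150.88, 150.88], [-54.13, 125.18], [17.81, 147.31], [-75.09, 255.09], [0, 152.58], [-146.25, 146.25]. Speed limits (degrees/s): [147.25, 147.25, 180, 180, 180, 180].

### API

Orientations are given as a 3x3 rotation matrix whose columns are the frame's x, y, z axes.
In Python, from rig import arm, grab_frame, camera_params, workorder gives the robot as it stands.
- The arm moves only by the tool move_arm, never from a script. Its argument "increments" is a list of rows, each a list of 7 numbers: the shift along the world's x, y, z in m, then the turn, a rotation vector about the world's x, y, z in degrees, then the closure, from -1 (fully open) to 1 (shut). A call has exactly 10 rows; each row shifts and turns the commanded pose from where the row before left it; what a row does not reach is not made up. A row lasts 1/12 s, in which the tool goes at most 41.7 mm and 7.16 degrees, less where a joint would pass 70% of its speed; a pose out of reach is approached as far as the arm can. A call is refused whole if a number of a shift passes 0.0417 or a number of a turn 7.16, either way. A call with a gripper value outside its range is refused whole. The fingers move at their own pace and stop on an object; the grip force is fixed at half the most. Time passes only in rows, so rows that do not move let the fingers close, or fill a call up. It gives the time, the measured TCP pose, the force, the opening and the grip force at its end, in the units of the state.
- arm.get_obs(): the state, without advancing time (a new reading comes with each control period).
- grab_frame(name): name is "side" or "top" or "wrist"; returns (picture, depth): 480x640x3 uint8, red, green, blue; 480x640 float32, m along the optical axis (not along the pixel's ray), 0 where there is no reading.
- camera_params(name): a dict with "fx", "fy", "cx", "cy" (pixels), "world_to_cam" (4x4, takes a point from world to camera coordinates). Camera axes: x right, y down, z forward; pixel columns grow to the right and rows downward; lengths in m; the calibration is good to about 2 mm. The wrist camera is an equidistant fisheye: a pixel r from the principal point sees the ray r / f radians off the axis. A picture is of the moment at which its call begins: read the wrist's pose just before it. camera_params takes no time and is no camera call; for the wrist camera it gives the pose at the moment of the call.
- workorder.job_done(): hands the job in; it is judged then, once.
The state is a dict: "t": time; "joint_positions": joint angles; "qvel": joint speeds; "joint_efforts": joint torques, N m; "tcp_pos": TCP position; "tool_rot": TCP orientation; "wrist_force": force on the tool from outside, world axes, zero at the start; "moment": the same for the moment, N m; "gripper_width": finger opening in m; "finger_force": force on a finger pad.
Only numpy, scipy, OpenCV 4.12 (cv2) and the standard library are available. Lean on these libraries where they do the work, as an engineer would, in place of code of your own. Each camera call takes 0.05 s, during which the arm holds its last target. There are 200 camera calls.

## Working session

There is one attempt and no reset: what is moved stays moved. The work goes in short steps, Python scripts to look and compute and a tool call to move; the robot and the scene stay as the last step left them, time stands still between calls to the robot, and variables do not carry over. Pictures are saved under pics/ and viewed, at most 10 in all, crops included, and the job is handed in when it is done.

Besides the shell and the picture viewer there is one more tool, called after ">>>" as name([rows], argument=value, ...), one row to a line, values as JSON. move_arm: Moves the arm, as the interface text tells. Its arguments: {"type":"object","properties":{"increments":{"type":"array","items":{"type":"array","items":{"type":"number"}}}},"required":["increments"]}

```bash
mkdir -p pics; ls; python3 - <<'E'
from rig import *
import cv2,numpy as np
for n in("top","side"):
    p,d=grab_frame(n); cv2.imwrite(f"pics/{n}0.png",p[:,:,::-1]); np.save(f"{n}0.npy",d)
    c=camera_params(n); print(n,c["fx"],c["cx"],c["cy"]); print(np.round(c["world_to_cam"],3))
o=arm.get_obs(); print(o["t"],o["tcp_pos"],o["tool_rot"],o["gripper_width"])
E
```

```text
pics
top 474.1971196496406 316.9397210935408 238.40837985681725
[[-0.015 -1.    -0.012 -0.026]
 [-0.994  0.016 -0.111  0.582]
 [ 0.111  0.01  -0.994  1.137]
 [ 0.     0.     0.     1.   ]]
side 585.8703585475674 315.7661981851053 238.29519725506503
[[-0.791 -0.611  0.003  0.428]
 [-0.341  0.437 -0.832  0.301]
 [ 0.508 -0.66  -0.554  1.276]
 [ 0.     0.     0.     1.   ]]
0.1 [ 0.15162919 -0.65706231  0.23009398] [[ 9.74398751e-01  2.24826425e-01 -3.90460660e-04]
 [ 2.24826754e-01 -9.74396723e-01  1.98916817e-03]
 [ 6.67539799e-05 -2.02602898e-03 -9.99997945e-01]] 0.08520797465570959
```

View pics/top0.png

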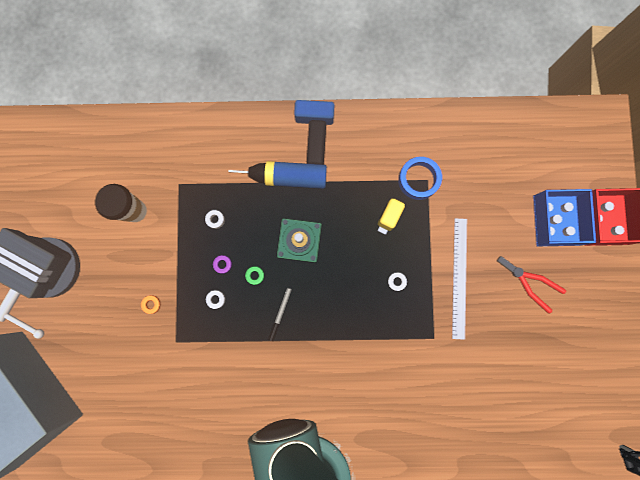

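View pics/side0.png

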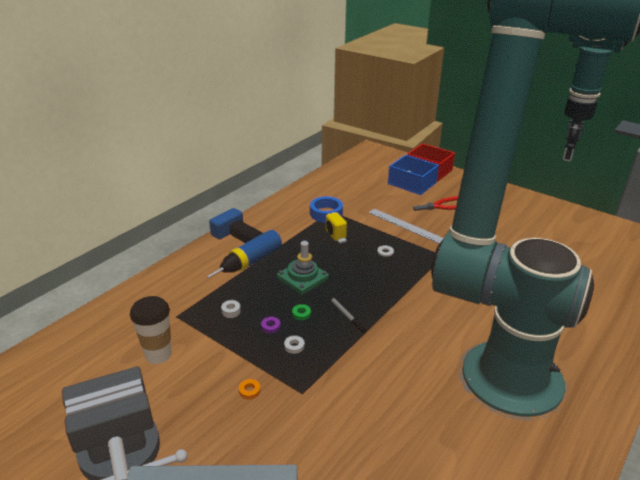

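The top view shows three silver rings at (214,219), (215,299) and (397,282). The look-alikes are purple (222,264), green (254,275) and orange (150,305). The stand is at (299,240). I choose the three silver rings and rank them by height.

```bash
cat > h.py <<'E'
from rig import *
import cv2,numpy as np
def ray(n,u,v,z):
    "world point on plane z seen at pixel (top/side camera)"
    c=camera_params(n); M=np.array(c["world_to_cam"]); R,t=M[:3,:3],M[:3,3]
    o=-R.T@t; d=R.T@np.array([(u-c["cx"])/c["fx"],(v-c["cy"])/c["fy"],1.])
    return o+d*(z-o[2])/d[2]
def cloud(n,d):
    c=camera_params(n); M=np.array(c["world_to_cam"]); v,u=np.mgrid[:480,:640]
    P=np.dstack([(u-c["cx"])/c["fx"]*d,(v-c["cy"])/c["fy"]*d,d])
    return (P-M[:3,3])@M[:3,:3]
def wray(c,u,v,z):
    "fisheye"
    M=np.array(c["world_to_cam"]); R,t=M[:3,:3],M[:3,3]
    a=np.array([(u-c["cx"])/c["fx"],(v-c["cy"])/c["fy"]]); r=np.hypot(*a)+1e-12
    d=R.T@np.array([*(a/r*np.sin(r)),np.cos(r)]); o=-R.T@t
    return o+d*(z-o[2])/d[2]
E
python3 - <<'E'
from h import *
for n,pts in(("top",[(214,219),(215,299),(397,282)]),("side",[(231,309),(294,345),(386,251)])):
    im=cv2.imread(f"pics/{n}0.png"); W=cloud(n,np.load(f"{n}0.npy")); hsv=cv2.cvtColor(im,cv2.COLOR_BGR2HSV)
    for u,v in pts:
        m=np.zeros(im.shape[:2],np.uint8); m[v-20:v+20,u-20:u+20]=1
        ring=(m>0)&(hsv[...,2]>130)&(hsv[...,1]<60); mat=(m>0)&(hsv[...,2]<50)
        zt=np.percentile(W[ring][:,2],[10,50,80,90]); zm=np.median(W[mat][:,2])
        cs,_=cv2.findContours(ring.astype(np.uint8),cv2.RETR_EXTERNAL,2); c=max(cs,key=cv2.contourArea)
        e=cv2.minEnclosingCircle(c); h=zt[2]
        print(n,u,v,"z",np.round(zt*1000,1),"mat",round(zm*1000,1),"ctr",np.round(e,2) if 0 else e, ray(n,*e[0],h).round(4))
im=cv2.imread("pics/top0.png")
W=cloud("top",np.load("top0.npy"));hsv=cv2.cvtColor(im,cv2.COLOR_BGR2HSV)
g=cv2.inRange(hsv,(50,60,30),(95,255,255)); g[:, :270]=0; g[:,330:]=0; g[:210]=0; g[270:]=0
r=cv2.minAreaRect(max(cv2.findContours(g,0,2)[0],key=cv2.contourArea)); print(r)
B=np.array([ray("top",*p,.02) for p in cv2.boxPoints(r)]);print(B.round(4),B.mean(0))
S=W[215:265,275:325].reshape(-1,3); t=S[S[:,2]>.105]; print(len(t),t.mean(0),t.min(0),t.max(0))
k=S[(S[:,2]>.06)&(S[:,2]<.09)]; print(len(k),k.mean(0),np.median(k[:,2]))
x=cv2.resize(im[180:330,190:420],None,fx=3.4,fy=3.4,interpolation=cv2.INTER_CUBIC); cv2.imwrite("pics/crop.png",x)
E
```

```text
top 214 219 z [15.9 21.2 23.1 23.9] mat 2.8 ctr ((214.0, 218.5), 9.34087085723877) [0.6364 0.222  0.0231]
top 215 299 z [11.1 15.2 17.5 18. ] mat 2.1 ctr ((214.85714721679688, 299.0714416503906), 9.374673843383789) [0.4362 0.2193 0.0175]
top 397 282 z [ 4.4  9.2 11.1 11.8] mat 2.0 ctr ((397.0605163574219, 281.26434326171875), 9.3488130569458) [ 0.4732 -0.2319  0.0111]
side 231 309 z [15.6 19.2 21.4 22.4] mat 0.2 ctr ((230.5, 306.5), 8.860122680664062) [0.6306 0.2255 0.0214]
side 294 345 z [10.5 13.3 15.1 15.8] mat 0.1 ctr ((294.0, 343.0), 9.486932754516602) [0.4312 0.2232 0.0151]
side 386 251 z [3.2 6.7 8.7 9.8] mat 0.1 ctr ((385.0, 250.5), 7.43313455581665) [ 0.4691 -0.2281  0.0087]
((298.7543640136719, 239.90380859375), (40.5669059753418, 39.92705535888672), 7.352379322052002)
[[ 0.5374  0.0673  0.02  ]
 [ 0.6366  0.0539  0.02  ]
 [ 0.6218 -0.0467  0.02  ]
 [ 0.5229 -0.0324  0.02  ]] [0.57965091 0.01052193 0.02      ]
77 [ 0.55578584 -0.00062721  0.28620335] [ 0.4511522  -0.04642182  0.10635712] [0.58485048 0.01664604 1.19406792]
125 [0.57341347 0.00752035 0.07726692] 0.0773151822927737
```

View pics/crop.png

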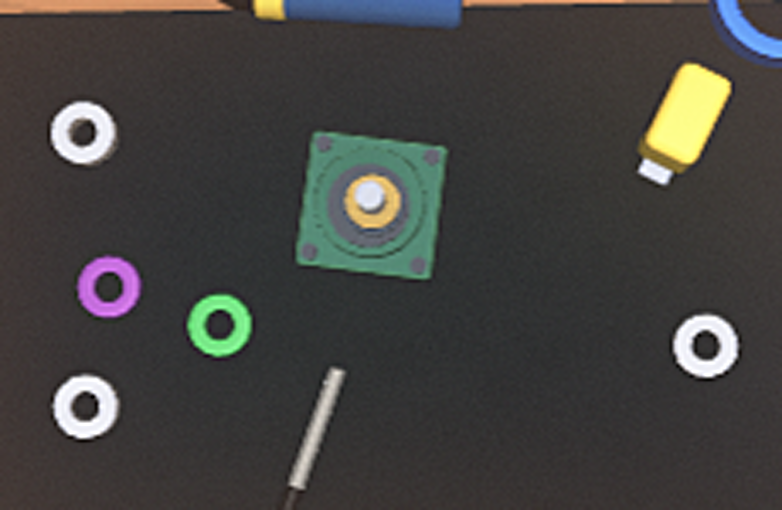

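The crop confirms the silver rings: thick is top left, middle bottom left and thin right. The arbor tip sits at about (299,238) in the full frame. I'll move over the arbor first for a close wrist view.

>>> move_arm([
  [0.021,0.033,0,0,0,0,-1],
  [0.021,0.033,0,0,0,0,-1],
  [0.021,0.033,0,0,0,0,-1],
  [0.021,0.033,0,0,0,0,-1],
  [0.021,0.033,0,0,0,0,-1],
  [0.021,0.033,0,0,0,0,-1],
  [0.021,0.033,0,0,0,0,-1],
  [0.021,0.033,0,0,0,0,-1],
  [0.021,0.033,0,0,0,0,-1],
  [0.021,0.033,0,0,0,0,-1],
])

```text
t: 0.93
tcp_pos: [0.3621, -0.3258, 0.2309]
tool_rot: [[0.974, 0.224, -0.0], [0.224, -0.974, 0.0], [-0.0, -0.0, -1.0]]
wrist_force: [0.5, -0.5, 0.3]
gripper_width: 0.0853
finger_force: 0.0
```

>>> move_arm([
  [0.021,0.033,0,0,0,0,-1],
  [0.021,0.033,0,0,0,0,-1],
  [0.021,0.033,0,0,0,0,-1],
  [0.021,0.033,0,0,0,0,-1],
  [0.021,0.033,0,0,0,0,-1],
  [0.021,0.033,0,0,0,0,-1],
  [0.021,0.033,0,0,0,0,-1],
  [0.021,0.033,0,0,0,0,-1],
  [0.021,0.033,0,0,0,0,-1],
  [0,0,0,0,0,0,-1],
])

```text
t: 1.77
tcp_pos: [0.5534, -0.0251, 0.2309]
tool_rot: [[0.973, 0.23, 0.002], [0.23, -0.973, 0.003], [0.002, -0.003, -1.0]]
wrist_force: [0.0, 0.2, -0.4]
gripper_width: 0.0852
finger_force: 0.0
```

```bash
python3 - <<'E'
from h import *
o=arm.get_obs(); c=camera_params("wrist"); p,d=grab_frame("wrist"); cv2.imwrite("pics/w1.png",p[:,:,::-1]); np.save("w1.npy",d)
print(o["t"],o["tcp_pos"],o["tool_rot"].round(4) if hasattr(o["tool_rot"],'round') else o["tool_rot"],o["joint_positions"],o["wrist_force"]); print(c)
M=np.array(c["world_to_cam"]);print("cam",-M[:3,:3].T@M[:3,3])
E
```

```text
1.7667 [ 0.55337571 -0.02512902  0.23094314] [[ 0.9733  0.2296  0.0015]
 [ 0.2296 -0.9733  0.0031]
 [ 0.0022 -0.0027 -1.    ]] [ -5.29191247   1.98457584 106.92883296   0.19446848  71.01630825
  71.36900572] [ 0.00318787  0.21245582 -0.44448662]
{'fx': 371.64829954431775, 'fy': 371.64829954431775, 'cx': 317.26160503040575, 'cy': 237.4697154050987, 'world_to_cam': array([[ 0.22922407, -0.97336984, -0.00273656, -0.1510479 ],
       [-0.93460688, -0.22087936,  0.27878716,  0.4762599 ],
       [-0.27196746, -0.06134712, -0.96034901,  0.52730935],
       [ 0.        ,  0.        ,  0.        ,  1.        ]])}
cam [ 0.62315058 -0.00948058  0.37321252]
```

View pics/w1.png

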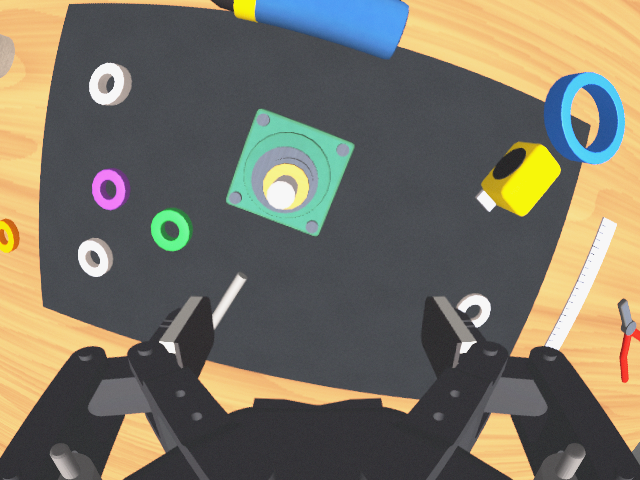

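The wrist view shows the tip at (282,193) inside the yellow collar, with silver rings at (110,84), (95,258) and (474,311). I'll measure them all from here.

```bash
cat >> h.py <<'E'
def blob(im,u,v,w,lo,smax=40):
    "bright grey blob near (u,v): contour, filled"
    hsv=cv2.cvtColor(im,cv2.COLOR_BGR2HSV); m=((hsv[...,2]>lo)&(hsv[...,1]<smax)).astype(np.uint8)
    k=np.zeros_like(m); k[max(v-w,0):v+w,max(u-w,0):u+w]=1; m*=k
    return max(cv2.findContours(m,cv2.RETR_EXTERNAL,cv2.CHAIN_APPROX_NONE)[0],key=cv2.contourArea)[:,0]
def circ(c,pts,z):
    "least-squares circle of contour projected on plane z, robust"
    from scipy.optimize import least_squares
    P=np.array([wray(c,*p,z)[:2] for p in pts])
    s=least_squares(lambda q:np.hypot(*(P-q[:2]).T)-q[2],[*P.mean(0),.012],loss="soft_l1",f_scale=5e-4)
    return s.x.round(4),np.sqrt(np.mean(s.fun**2)).round(5)
E
python3 - <<'E'
from h import *
im=cv2.imread("pics/w1.png");o=arm.get_obs();c=camera_params("wrist")
hsv=cv2.cvtColor(im,cv2.COLOR_BGR2HSV)
print(hsv[180:212:2,282,2],hsv[193,264:300:2,2],hsv[180:212:2,282,1])
for lo in(200,225,240):print(lo,circ(c,blob(im,282,193,22,lo),.118))
for u,v,z in((110,84,.02),(95,258,.014)):
    for lo in (200,225,240):
        b=blob(im,u,v,28,lo); print(u,lo,circ(c,b,z))
        print(circ(c,b,z))if 0 else None
for u,v in((110,84),(95,258)):print(hsv[v,u-24:u+26:2,2])
E
```

```text
[158 246 247 247 247 247 247 247 247 247 247 247 247 247 246 176] [244 247 247 247 247 247 247 247 247 247 247 247 247 247 247 246 220 247] [18  3  0  0  0  0  0  0  0  0  0  0  0  0  6 38]
200 (array([0.5733, 0.0036, 0.0097]), np.float64(0.00025))
225 (array([0.5734, 0.0036, 0.0096]), np.float64(0.00019))
240 (array([0.5733, 0.0036, 0.0094]), np.float64(0.00026))
110 200 (array([0.6335, 0.2178, 0.0221]), np.float64(0.00034))
110 225 (array([0.6336, 0.2178, 0.0218]), np.float64(0.00038))
110 240 (array([0.6336, 0.2179, 0.0216]), np.float64(0.00038))
95 200 (array([0.4339, 0.2158, 0.0222]), np.float64(0.00042))
95 225 (array([0.4337, 0.216 , 0.0219]), np.float64(0.00039))
95 240 (array([0.4337, 0.2161, 0.0217]), np.float64(0.00037))
[ 83  85 247 247 247 247 173 171 167 169 128  81  85  82 246 247 247 247
 247 176 173 172 166  80  83]
[ 79  83  80  77 247 247 247 220 173 170 150  85  83  83 147 247 247 247
 238 172 173 100  86  83  83]
```

>>> move_arm([
  [0.0105,0.031,-0.016,0,0,0,-1],
  [0.0105,0.031,-0.016,0,0,0,-1],
  [0.0105,0.031,-0.016,0,0,0,-1],
  [0.0105,0.031,-0.016,0,0,0,-1],
  [0.0105,0.031,-0.016,0,0,0,-1],
  [0.0105,0.031,-0.016,0,0,0,-1],
  [0.0105,0.031,-0.016,0,0,0,-1],
  [0.0095,0.031,-0.016,0,0,0,-1],
  [0,0,0,0,0,0,-1],
  [0,0,0,0,0,0,-1],
])

```text
t: 2.65
tcp_pos: [0.6324, 0.2171, 0.1009]
tool_rot: [[0.974, 0.227, -0.004], [0.227, -0.974, -0.002], [-0.004, 0.001, -1.0]]
wrist_force: [-1.0, -0.0, 0.8]
gripper_width: 0.0851
finger_force: 0.0
```

```bash
python3 - <<'E'
from h import *
o=arm.get_obs(); c=camera_params("wrist"); p,d=grab_frame("wrist"); im=p[:,:,::-1].copy(); cv2.imwrite("pics/w2.png",im)
print(o["t"],o["tcp_pos"],o["tool_rot"].round(3).tolist(),o["wrist_force"])
M=np.array(c["world_to_cam"]);a=M[:3,:3]@[.6336,.2178,.02]+M[:3,3];r=np.arctan2(np.hypot(a[0],a[1]),a[2]);q=a[:2]/np.hypot(a[0],a[1])*r*c["fx"]+[c["cx"],c["cy"]];print(q)
b=blob(im,int(q[0]),int(q[1]),55,235);print(len(b),circ(c,b,.02),b.min(0),b.max(0))
E
```

```text
2.65 [0.63240067 0.21708495 0.10094962] [[0.974, 0.227, -0.004], [0.227, -0.974, -0.002], [-0.004, 0.001, -1.0]] [-0.97760567 -0.00250124  0.76483133]
[315.91133306 244.84388243]
196 (array([0.636 , 0.2225, 0.022 ]), np.float64(0.00021)) [275 205] [345 272]
```

View pics/w2.png

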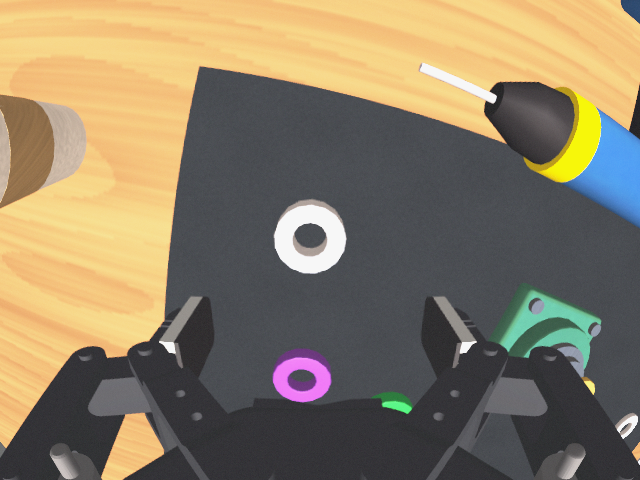

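The ring is at (310,238), straight below the open fingers. My w1 numbers used a camera pose read after the picture, so I'll recompute them with the pose recorded beforehand.

```bash
python3 - <<'E'
from h import *
im=cv2.imread("pics/w1.png")
c={'fx': 371.648,'fy': 371.648, 'cx': 317.2616, 'cy': 237.4697, 'world_to_cam': np.array([[ 0.22922407, -0.97336984, -0.00273656, -0.1510479 ],
       [-0.93460688, -0.22087936,  0.27878716,  0.4762599 ],
       [-0.27196746, -0.06134712, -0.96034901,  0.52730935],[0,0,0,1]])}
print(circ(c,blob(im,282,193,22,225),.118),circ(c,blob(im,110,84,28,225),.02),circ(c,blob(im,95,258,28,225),.014))
o=arm.get_obs(); c=camera_params("wrist"); p,d=grab_frame("wrist"); im=p[:,:,::-1].copy()
print(o["t"],o["tcp_pos"],o["tool_rot"].round(3).tolist())
print(circ(c,blob(im,310,238,55,225),.02))
E
```

```text
(array([0.5752, 0.0064, 0.0096]), np.float64(0.0002)) (array([0.6357, 0.2215, 0.0219]), np.float64(0.00038)) (array([0.4355, 0.2194, 0.0219]), np.float64(0.00039))
2.7 [0.63297579 0.21623401 0.10221352] [[0.974, 0.225, -0.002], [0.225, -0.974, -0.001], [-0.003, 0.001, -1.0]]
(array([0.6361, 0.2225, 0.022 ]), np.float64(0.00022))
```

>>> move_arm([
  [0.003,0.0045,-0.02,0,0,0,-1],
  [0,0,-0.02,0,0,0,-1],
  [0,0,-0.02,0,0,0,-1],
  [0,0,-0.015,0,0,0,-1],
  [0,0,-0.012,0,0,0,-1],
  [0,0,-0.008,0,0,0,-1],
  [0,0,-0.005,0,0,0,-1],
  [0,0,0,0,0,0,-1],
  [0,0,0,0,0,0,-1],
  [0,0,0,0,0,0,-1],
])

```text
t: 3.58
tcp_pos: [0.6377, 0.2221, 0.0044]
tool_rot: [[0.974, 0.225, 0.002], [0.225, -0.974, 0.001], [0.002, -0.0, -1.0]]
wrist_force: [0.9, 0.3, 0.9]
gripper_width: 0.0855
finger_force: 0.0
```

```bash
python3 - <<'E'
from h import *
o=arm.get_obs(); c=camera_params("wrist"); p,d=grab_frame("wrist"); im=p[:,:,::-1].copy(); cv2.imwrite("pics/w3.png",im)
print(o["t"],o["tcp_pos"],o["tool_rot"].round(3).tolist(),o["wrist_force"])
M=np.array(c["world_to_cam"]);a=M[:3,:3]@[.636,.2225,.02]+M[:3,3];r=np.arctan2(np.hypot(a[0],a[1]),a[2]);q=a[:2]/np.hypot(a[0],a[1])*r*c["fx"]+[c["cx"],c["cy"]];print(q)
b=blob(im,int(q[0]),int(q[1]),70,225);print(circ(c,b,.02),b.min(0),b.max(0))
E
```

```text
3.5833 [0.63770811 0.22206885 0.00441268] [[0.974, 0.225, 0.002], [0.225, -0.974, 0.001], [0.002, -0.0, -1.0]] [0.88022017 0.30698676 0.94577472]
[314.29318636 326.91419725]
(array([0.6363, 0.2226, 0.022 ]), np.float64(0.00015)) [258 274] [371 371]
```

View pics/w3.png

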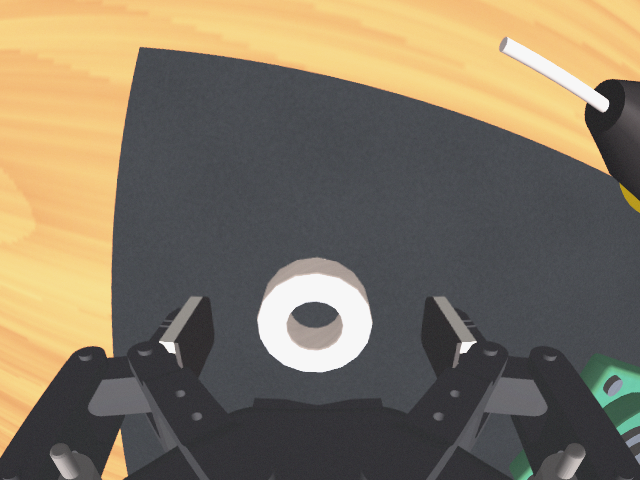

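The ring at (314,322) is centred between the pads. I'll close on it.

>>> move_arm([
  [-0.0005,0.0005,-0.002,0,0,0,-1],
  [0,0,0,0,0,0,1],
  [0,0,0,0,0,0,1],
  [0,0,0,0,0,0,1],
  [0,0,0,0,0,0,1],
  [0,0,0,0,0,0,1],
  [0,0,0,0,0,0,1],
  [0,0,0,0,0,0,1],
  [0,0,0,0,0,0,1],
  [0,0,0,0,0,0,1],
])

```text
t: 4.47
tcp_pos: [0.6368, 0.2225, 0.0019]
tool_rot: [[0.974, 0.225, 0.001], [0.225, -0.974, 0.0], [0.001, -0.0, -1.0]]
wrist_force: [-0.1, 0.7, 4.5]
gripper_width: 0.0433
finger_force: 61.4
```

```bash
python3 - <<'E'
from h import *
o=arm.get_obs(); c=camera_params("wrist"); p,d=grab_frame("wrist"); im=p[:,:,::-1].copy(); cv2.imwrite("pics/w4.png",im)
print(o["t"],o["tcp_pos"],o["wrist_force"],o["gripper_width"],o["finger_force"])
b=blob(im,314,322,70,225);print(circ(c,b,.02),b.min(0),b.max(0))
E
```

```text
4.4667 [0.63683662 0.22247955 0.00186544] [-0.13554884  0.72409591  4.53710737] 0.04328482034096734 61.42122024670243
(array([0.637 , 0.2221, 0.022 ]), np.float64(0.00024)) [261 273] [373 372]
```

>>> move_arm([
  [0,0,0.01,0,0,0,1],
  [0,0,0.025,0,0,0,1],
  [0,0,0.04,0,0,0,1],
  [0,-0.01,0.04,0,0,0,1],
  [-0.0087,-0.031,0.02,0,0,0,1],
  [-0.0087,-0.031,0,0,0,0,1],
  [-0.0087,-0.031,0,0,0,0,1],
  [-0.0087,-0.031,0,0,0,0,1],
  [-0.0087,-0.031,0,0,0,0,1],
  [-0.0087,-0.031,0,0,0,0,1],
])

```text
t: 5.35
tcp_pos: [0.5824, 0.025, 0.1359]
tool_rot: [[0.974, 0.225, -0.002], [0.225, -0.974, -0.0], [-0.002, -0.0, -1.0]]
wrist_force: [0.6, 0.6, 0.3]
gripper_width: 0.0433
finger_force: 61.1
```

>>> move_arm([
  [-0.006,-0.014,0,0,0,0,1],
  [-0.003,-0.006,0,0,0,0,1],
  [0,0,0,0,0,0,1],
  [0,0,0,0,0,0,1],
  [0,0,0,0,0,0,1],
  [0,0,0,0,0,0,1],
  [0,0,0,0,0,0,1],
  [0,0,0,0,0,0,1],
  [0,0,0,0,0,0,1],
  [0,0,0,0,0,0,1],
])

```text
t: 6.18
tcp_pos: [0.5751, 0.0067, 0.1362]
tool_rot: [[0.974, 0.225, -0.0], [0.225, -0.974, 0.0], [-0.0, -0.0, -1.0]]
wrist_force: [-0.5, -0.4, -1.0]
gripper_width: 0.0434
finger_force: 61.2
```

```bash
cat > look.py <<'E'
from h import *
import sys
n,th=sys.argv[1],float(sys.argv[2])
o=arm.get_obs(); c=camera_params("wrist"); p,d=grab_frame("wrist"); im=p[:,:,::-1].copy(); cv2.imwrite(f"pics/{n}.png",im); np.save(f"{n}.npy",d)
print(o["t"],o["tcp_pos"].round(4),o["wrist_force"].round(2),o["gripper_width"])
x=o["tcp_pos"]; b=blob(im,314,322,70,225); z=x[2]-.0019+th
q,e=circ(c,b,z); print("ring",q,e,"ring-tcp",(q[:2]-x[:2]).round(4),b.min(0),b.max(0))
E
python3 look.py w5 .02; python3 -c "
import cv2;i=cv2.imread('pics/w5.png');cv2.imwrite('pics/w5c.png',cv2.resize(i[200:440,180:460],None,fx=2,fy=2))"
```

```text
6.1833 [0.5751 0.0067 0.1362] [-0.5  -0.45 -0.99] 0.04337536902653674
ring [0.5753 0.0063 0.0219] 0.00023 ring-tcp [ 0.0002 -0.0004] [261 273] [373 372]
```

View pics/w5c.png

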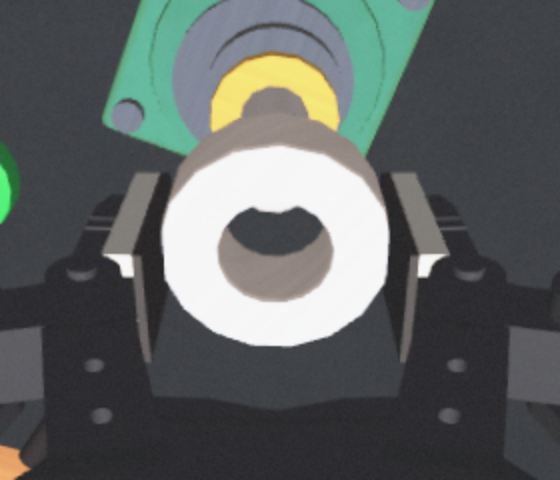

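The held ring is at crop centre (276,235), laterally in line with the arbor and collar behind it. I'll descend by feel.

>>> move_arm([
  [0,0,-0.004,0,0,0,1],
  [0,0,-0.004,0,0,0,1],
  [0,0,-0.003,0,0,0,1],
  [0,0,-0.002,0,0,0,1],
  [0,0,-0.001,0,0,0,1],
  [0,0,-0.001,0,0,0,1],
  [0,0,-0.001,0,0,0,1],
  [0,0,-0.001,0,0,0,1],
  [0,0,-0.001,0,0,0,1],
  [0,0,0,0,0,0,1],
])

```text
t: 7.07
tcp_pos: [0.575, 0.0063, 0.1182]
tool_rot: [[0.974, 0.225, -0.0], [0.225, -0.974, 0.0], [-0.0, -0.0, -1.0]]
wrist_force: [-0.1, 0.4, -1.3]
gripper_width: 0.0435
finger_force: 61.2
```

>>> move_arm([
  [0,0,-0.001,0,0,0,1],
  [0,0,-0.001,0,0,0,1],
  [0,0,-0.001,0,0,0,1],
  [0,0,-0.001,0,0,0,1],
  [0,0,0,0,0,0,1],
  [0,0,0,0,0,0,1],
  [0,0,0,0,0,0,1],
  [0,0,0,0,0,0,1],
  [0,0,0,0,0,0,1],
  [0,0,0,0,0,0,1],
])

```text
t: 7.9
tcp_pos: [0.5751, 0.0063, 0.1144]
tool_rot: [[0.974, 0.225, 0.0], [0.225, -0.974, -0.0], [0.0, 0.0, -1.0]]
wrist_force: [0.4, -0.3, -0.8]
gripper_width: 0.043
finger_force: 61.2
```

>>> move_arm([
  [0,0,-0.001,0,0,0,1],
  [0,0,-0.001,0,0,0,1],
  [0,0,-0.002,0,0,0,1],
  [0,0,-0.002,0,0,0,1],
  [0,0,-0.002,0,0,0,1],
  [0,0,-0.002,0,0,0,1],
  [0,0,-0.002,0,0,0,1],
  [0,0,0,0,0,0,1],
  [0,0,0,0,0,0,1],
  [0,0,0,0,0,0,1],
])

```text
t: 8.73
tcp_pos: [0.5751, 0.0063, 0.1023]
tool_rot: [[0.974, 0.225, -0.0], [0.225, -0.974, 0.0], [0.0, -0.0, -1.0]]
wrist_force: [-0.2, 0.3, -1.2]
gripper_width: 0.0435
finger_force: 61.2
```

```bash
python3 look.py w6 .02; python3 - <<'E'
from h import *
p,d=grab_frame("side"); cv2.imwrite("pics/s6.png",cv2.resize(p[180:320,230:380,::-1],None,fx=4,fy=4))
E
```

```text
8.7333 [0.5751 0.0063 0.1023] [-0.17  0.31 -1.22] 0.04354611446512555
ring [0.5753 0.0059 0.0219] 0.00023 ring-tcp [ 0.0002 -0.0004] [261 273] [373 372]
```

View pics/s6.png

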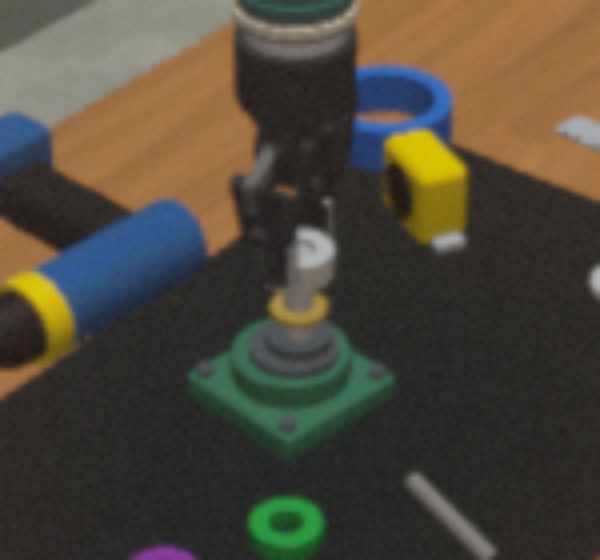

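The side crop is ambiguous: the ring is at (315,255) and is partly hidden. I'll check numerically whether the bore is filled by the bright tip in w6, compared with w5.

```bash
python3 - <<'E'
import cv2,numpy as np
for n in("w5","w6"):
    g=cv2.cvtColor(cv2.imread(f"pics/{n}.png"),cv2.COLOR_BGR2GRAY); d=np.load(n+".npy")
    print(n);print(g[296:356:4,280:352:4]); print((d[300:352:10,290:344:8]*1000).round())
E
```

```text
w5
[[246 246 246 246 247 247 246 246 246 246 247 247 247 247 247 247 246 247]
 [246 246 246 246 247 246 247 246 246 246 246 247 247 247 247 247 247 247]
 [246 246 246 247 246 246 122 171 242 244 244 213  65 191 247 247 247 246]
 [246 246 247 246 242  68  69  69  67  69  65  68  68  67  66 246 246 246]
 [247 246 246 243  66  66  71  65  68  67  67  67  72  69  64  66 246 247]
 [247 246 246 135  69  67  64  70  68  68  71  68  66  70  67 108 181 247]
 [246 246 244 138 134  68  70  69  65  65  69  68  68  67  83 132 139 246]
 [246 246 218 140 138 135  88  68  66  68  68  64  65 119 133 132 140 247]
 [246 246 238 139 136 134 133 137 133 124 122 138 137 135 131 136 139 247]
 [246 246 245 141 139 138 137 138 140 141 140 138 137 135 140 136 152 246]
 [246 246 247 167 142 138 140 140 139 139 135 137 135 140 136 139 230 246]
 [246 247 246 247 149 140 137 140 137 140 139 138 141 137 139 165 246 247]
 [246 247 247 247 245 154 136 138 141 140 141 141 135 139 172 246 247 247]
 [246 247 247 246 246 246 211 164 148 147 142 147 169 239 246 247 247 247]
 [247 247 246 246 246 246 246 247 246 246 246 2
[... 915 characters left out ...]
245 245 168 141 247]
 [246 247 246 145 243 245 245 245 245 246 246 246 245 246 240 139 152 247]
 [247 247 247 171 144 244 245 246 246 246 245 245 246 242 139 143 230 247]
 [247 247 247 247 152 144 221 246 245 245 246 244 187 140 143 166 247 247]
 [247 247 247 247 246 157 141 142 143 143 144 142 137 143 175 247 247 247]
 [247 247 247 247 247 247 215 166 149 149 143 151 172 240 247 247 247 247]
 [247 247 247 246 247 247 247 247 247 246 246 247 247 247 247 247 247 247]]
[[137. 136. 137. 137. 138. 136. 136.]
 [138. 141. 141. 140. 140. 140. 147.]
 [144. 141. 142. 142. 141. 142. 142.]
 [142. 144. 143. 143. 142. 142. 144.]
 [142. 146. 145. 144. 144. 149. 144.]
 [143. 143. 143. 143. 143. 143. 142.]]
```

The tip fills the bore at about (316,322), so the ring is on the arbor. I'll go on down to the collar.

>>> move_arm([
  [0,0,-0.002,0,0,0,1],
  [0,0,-0.003,0,0,0,1],
  [0,0,-0.003,0,0,0,1],
  [0,0,-0.003,0,0,0,1],
  [0,0,-0.003,0,0,0,1],
  [0,0,-0.003,0,0,0,1],
  [0,0,-0.002,0,0,0,1],
  [0,0,-0.002,0,0,0,1],
  [0,0,0,0,0,0,1],
  [0,0,0,0,0,0,1],
])

```text
t: 9.67
tcp_pos: [0.575, 0.0063, 0.0811]
tool_rot: [[0.974, 0.225, -0.0], [0.225, -0.974, 0.0], [-0.0, -0.0, -1.0]]
wrist_force: [0.3, -0.1, -0.4]
gripper_width: 0.0434
finger_force: 61.2
```

>>> move_arm([
  [0,0,-0.0005,0,0,0,1],
  [0,0,-0.0005,0,0,0,1],
  [0,0,-0.0005,0,0,0,1],
  [0,0,-0.0005,0,0,0,1],
  [0,0,-0.0005,0,0,0,1],
  [0,0,-0.0005,0,0,0,1],
  [0,0,0,0,0,0,1],
  [0,0,0,0,0,0,1],
  [0,0,0,0,0,0,1],
  [0,0,0,0,0,0,1],
])

```text
t: 10.5
tcp_pos: [0.5751, 0.0063, 0.0783]
tool_rot: [[0.974, 0.225, -0.0], [0.225, -0.974, 0.0], [-0.0, -0.0, -1.0]]
wrist_force: [0.6, 0.3, -1.4]
gripper_width: 0.0434
finger_force: 61.2
```

>>> move_arm([
  [0,0,-0.0005,0,0,0,1],
  [0,0,-0.0005,0,0,0,1],
  [0,0,-0.0005,0,0,0,1],
  [0,0,-0.0005,0,0,0,1],
  [0,0,-0.0005,0,0,0,1],
  [0,0,-0.0005,0,0,0,1],
  [0,0,-0.0005,0,0,0,1],
  [0,0,-0.0005,0,0,0,1],
  [0,0,0,0,0,0,1],
  [0,0,0,0,0,0,1],
])

```text
t: 11.33
tcp_pos: [0.5752, 0.0063, 0.0743]
tool_rot: [[0.974, 0.225, 0.0], [0.225, -0.974, -0.0], [0.0, 0.0, -1.0]]
wrist_force: [-1.1, 0.2, 3.7]
gripper_width: 0.0435
finger_force: 61.6
```

Contact on the collar at about 4 N. I'll release, rise and go to the middle ring.

>>> move_arm([
  [0,0,0,0,0,0,-1],
  [0,0,0,0,0,0,-1],
  [0,0,0,0,0,0,-1],
  [0,0,0,0,0,0,-1],
  [0,0,0,0,0,0,-1],
  [0,0,0.01,0,0,0,-1],
  [0,0,0.02,0,0,0,-1],
  [0,0,0.03,0,0,0,-1],
  [0,0,0.02,0,0,0,-1],
  [-0.01,0.016,0.005,0,0,0,-1],
])

```text
t: 12.17
tcp_pos: [0.5697, 0.0206, 0.1652]
tool_rot: [[0.975, 0.223, 0.01], [0.223, -0.975, -0.001], [0.009, 0.003, -1.0]]
wrist_force: [0.6, 0.2, 0.1]
gripper_width: 0.0853
finger_force: 0.0
```

>>> move_arm([
  [-0.021,0.0325,0,0,0,0,-1],
  [-0.021,0.0325,0,0,0,0,-1],
  [-0.021,0.0325,0,0,0,0,-1],
  [-0.021,0.0325,-0.01,0,0,0,-1],
  [-0.021,0.0325,-0.02,0,0,0,-1],
  [-0.021,0.0325,-0.02,0,0,0,-1],
  [-0.003,0.002,-0.01,0,0,0,-1],
  [0,0,0,0,0,0,-1],
  [0,0,0,0,0,0,-1],
  [0,0,0,0,0,0,-1],
])

```text
t: 13.0
tcp_pos: [0.4395, 0.2161, 0.1023]
tool_rot: [[0.975, 0.224, 0.002], [0.224, -0.975, 0.0], [0.002, 0.0, -1.0]]
wrist_force: [-0.7, -0.6, 0.0]
gripper_width: 0.0852
finger_force: 0.0
```

```bash
cat > find.py <<'E'
from h import *
import sys
n,x,y,z=sys.argv[1],*map(float,sys.argv[2:5])
o=arm.get_obs(); c=camera_params("wrist"); p,d=grab_frame("wrist"); im=p[:,:,::-1].copy(); cv2.imwrite(f"pics/{n}.png",im)
print(o["t"],o["tcp_pos"].round(4),o["wrist_force"].round(2),o["tool_rot"].round(3)[0])
M=np.array(c["world_to_cam"]);a=M[:3,:3]@[x,y,z]+M[:3,3];h=np.hypot(a[0],a[1]);q=(a[:2]/h*np.arctan2(h,a[2])*c["fx"]+[c["cx"],c["cy"]]).astype(int)
b=blob(im,q[0],q[1],45,225); r,e=circ(c,b,z); print(q,"ring",r,e,"go",(r[:2]-o["tcp_pos"][:2]).round(4))
E
python3 find.py w7 .436 .22 .014
```

```text
13.0 [0.4395 0.2161 0.1023] [-0.68 -0.63  0.02] [0.975 0.224 0.002]
[309 247] ring [0.4353 0.2202 0.0221] 0.00024 go [-0.0042  0.0041]
```

>>> move_arm([
  [-0.004,0.004,-0.02,0,0,0,-1],
  [0,0,-0.02,0,0,0,-1],
  [0,0,-0.02,0,0,0,-1],
  [0,0,-0.015,0,0,0,-1],
  [0,0,-0.012,0,0,0,-1],
  [0,0,-0.008,0,0,0,-1],
  [0,0,-0.004,0,0,0,-1],
  [0,0,0,0,0,0,-1],
  [0,0,0,0,0,0,-1],
  [0,0,0,0,0,0,-1],
])

```text
t: 13.88
tcp_pos: [0.435, 0.2207, 0.003]
tool_rot: [[0.975, 0.224, 0.002], [0.224, -0.975, 0.001], [0.002, -0.0, -1.0]]
wrist_force: [0.8, 0.0, -0.2]
gripper_width: 0.0856
finger_force: 0.0
```

```bash
python3 find.py w8 .4353 .2202 .014
```

```text
13.8833 [0.435  0.2207 0.003 ] [ 0.79  0.01 -0.25] [0.975 0.224 0.002]
[317 317] ring [0.4346 0.2203 0.0209] 0.00147 go [-0.0004 -0.0004]
```

>>> move_arm([
  [0,0,0.0007,0,0,0,-1],
  [0,0,0,0,0,0,1],
  [0,0,0,0,0,0,1],
  [0,0,0,0,0,0,1],
  [0,0,0,0,0,0,1],
  [0,0,0,0,0,0,1],
  [0,0,0,0,0,0,1],
  [0,0,0,0,0,0,1],
  [0,0,0,0,0,0,1],
  [0,0,0,0,0,0,1],
])

```text
t: 14.77
tcp_pos: [0.4341, 0.2207, 0.0036]
tool_rot: [[0.974, 0.225, 0.0], [0.225, -0.974, 0.0], [0.0, -0.0, -1.0]]
wrist_force: [-1.6, -0.7, 5.6]
gripper_width: 0.0431
finger_force: 59.8
```

```bash
sed -i 's/x\[2\]-.0019+th/(th if x[2]<.01 else x[2]-float(sys.argv[3])+th)/' look.py; python3 look.py w9 .014 0
```

```text
14.7667 [0.4341 0.2207 0.0036] [-1.56 -0.73  5.61] 0.04309630239912284
ring [0.4356 0.2206 0.0219] 0.00028 ring-tcp [ 0.0015 -0.0001] [264 263] [371 359]
```

>>> move_arm([
  [0,0,0.015,0,0,0,1],
  [0,0,0.035,0,0,0,1],
  [0,0,0.04,0,0,0,1],
  [0,0,0.04,0,0,0,1],
  [0.02,-0.031,0.007,0,0,0,1],
  [0.02,-0.031,0,0,0,0,1],
  [0.02,-0.031,0,0,0,0,1],
  [0.02,-0.031,0,0,0,0,1],
  [0.02,-0.031,0,0,0,0,1],
  [0.02,-0.031,0,0,0,0,1],
])

```text
t: 15.65
tcp_pos: [0.5543, 0.0329, 0.1397]
tool_rot: [[0.974, 0.225, -0.0], [0.225, -0.974, 0.0], [-0.0, -0.0, -1.0]]
wrist_force: [1.4, 0.8, -1.7]
gripper_width: 0.0431
finger_force: 61.2
```

>>> move_arm([
  [0.013,-0.02,0,0,0,0,1],
  [0.0065,-0.0085,0,0,0,0,1],
  [0,0,0,0,0,0,1],
  [0,0,0,0,0,0,1],
  [0,0,0,0,0,0,1],
  [0,0,0,0,0,0,1],
  [0,0,0,0,0,0,1],
  [0,0,0,0,0,0,1],
  [0,0,0,0,0,0,1],
  [0,0,0,0,0,0,1],
])

```text
t: 16.48
tcp_pos: [0.5733, 0.0065, 0.1398]
tool_rot: [[0.974, 0.226, 0.0], [0.226, -0.974, 0.0], [0.0, -0.0, -1.0]]
wrist_force: [-0.1, -0.7, -0.2]
gripper_width: 0.0434
finger_force: 61.2
```

```bash
python3 look.py w10 .014 .0036
```

```text
16.4833 [0.5733 0.0065 0.1398] [-0.08 -0.68 -0.22] 0.0433897042745767
ring [0.5747 0.0064 0.0218] 0.00028 ring-tcp [ 0.0014 -0.0001] [264 263] [371 359]
```

>>> move_arm([
  [0.0005,-0.0003,-0.004,0,0,0,1],
  [0,0,-0.004,0,0,0,1],
  [0,0,-0.004,0,0,0,1],
  [0,0,-0.002,0,0,0,1],
  [0,0,-0.001,0,0,0,1],
  [0,0,-0.001,0,0,0,1],
  [0,0,-0.001,0,0,0,1],
  [0,0,-0.001,0,0,0,1],
  [0,0,0,0,0,0,1],
  [0,0,0,0,0,0,1],
])

```text
t: 17.37
tcp_pos: [0.574, 0.0057, 0.1218]
tool_rot: [[0.974, 0.225, 0.0], [0.225, -0.974, -0.0], [0.0, 0.0, -1.0]]
wrist_force: [0.8, 0.4, 0.2]
gripper_width: 0.0429
finger_force: 61.2
```

>>> move_arm([
  [0,0,-0.0005,0,0,0,1],
  [0,0,-0.0005,0,0,0,1],
  [0,0,-0.0005,0,0,0,1],
  [0,0,-0.0005,0,0,0,1],
  [0,0,-0.0005,0,0,0,1],
  [0,0,-0.0005,0,0,0,1],
  [0,0,0,0,0,0,1],
  [0,0,0,0,0,0,1],
  [0,0,0,0,0,0,1],
  [0,0,0,0,0,0,1],
])

```text
t: 18.2
tcp_pos: [0.5739, 0.0057, 0.1188]
tool_rot: [[0.974, 0.225, 0.0], [0.225, -0.974, 0.0], [0.0, 0.0, -1.0]]
wrist_force: [-0.8, -0.1, 0.3]
gripper_width: 0.043
finger_force: 61.2
```

>>> move_arm([
  [0,0,-0.0005,0,0,0,1],
  [0,0,-0.0005,0,0,0,1],
  [0,0,-0.001,0,0,0,1],
  [0,0,-0.001,0,0,0,1],
  [0,0,-0.001,0,0,0,1],
  [0,0,-0.001,0,0,0,1],
  [0,0,-0.001,0,0,0,1],
  [0,0,-0.001,0,0,0,1],
  [0,0,-0.001,0,0,0,1],
  [0,0,0,0,0,0,1],
])

```text
t: 19.03
tcp_pos: [0.5738, 0.0057, 0.1104]
tool_rot: [[0.974, 0.225, -0.0], [0.225, -0.974, 0.0], [-0.0, -0.0, -1.0]]
wrist_force: [0.3, 0.5, -0.9]
gripper_width: 0.0426
finger_force: 61.2
```

>>> move_arm([
  [0,0,-0.0015,0,0,0,1],
  [0,0,-0.0015,0,0,0,1],
  [0,0,-0.0015,0,0,0,1],
  [0,0,-0.0015,0,0,0,1],
  [0,0,-0.0015,0,0,0,1],
  [0,0,-0.0015,0,0,0,1],
  [0,0,-0.0015,0,0,0,1],
  [0,0,-0.0005,0,0,0,1],
  [0,0,0,0,0,0,1],
  [0,0,0,0,0,0,1],
])

```text
t: 19.87
tcp_pos: [0.5739, 0.0057, 0.0997]
tool_rot: [[0.974, 0.225, -0.0], [0.225, -0.974, -0.0], [-0.0, -0.0, -1.0]]
wrist_force: [0.6, -0.4, -1.1]
gripper_width: 0.0422
finger_force: 61.2
```

>>> move_arm([
  [0,0,-0.0005,0,0,0,1],
  [0,0,-0.0005,0,0,0,1],
  [0,0,-0.0005,0,0,0,1],
  [0,0,-0.0005,0,0,0,1],
  [0,0,-0.0005,0,0,0,1],
  [0,0,-0.0005,0,0,0,1],
  [0,0,0,0,0,0,1],
  [0,0,0,0,0,0,1],
  [0,0,0,0,0,0,1],
  [0,0,0,0,0,0,1],
])

```text
t: 20.7
tcp_pos: [0.5739, 0.0056, 0.0967]
tool_rot: [[0.974, 0.225, -0.0], [0.225, -0.974, -0.0], [-0.0, 0.0, -1.0]]
wrist_force: [-0.0, -0.2, -1.0]
gripper_width: 0.0427
finger_force: 61.2
```

>>> move_arm([
  [0,0,-0.0005,0,0,0,1],
  [0,0,-0.0005,0,0,0,1],
  [0,0,-0.0005,0,0,0,1],
  [0,0,-0.0005,0,0,0,1],
  [0,0,0,0,0,0,1],
  [0,0,0,0,0,0,1],
  [0,0,0,0,0,0,1],
  [0,0,0,0,0,0,1],
  [0,0,0,0,0,0,1],
  [0,0,0,0,0,0,1],
])

```text
t: 21.53
tcp_pos: [0.574, 0.0057, 0.0948]
tool_rot: [[0.974, 0.225, 0.0], [0.225, -0.974, -0.0], [0.0, 0.0, -1.0]]
wrist_force: [-0.6, 0.2, 3.1]
gripper_width: 0.0428
finger_force: 61.5
```

Middle ring is on. I'll release it and go to the thin ring.

>>> move_arm([
  [0,0,0,0,0,0,-1],
  [0,0,0,0,0,0,-1],
  [0,0,0,0,0,0,-1],
  [0,0,0,0,0,0,-1],
  [0,0,0,0,0,0,-1],
  [0,0,0.01,0,0,0,-1],
  [0,0,0.025,0,0,0,-1],
  [0,0,0.025,0,0,0,-1],
  [0,0,0.01,0,0,0,-1],
  [-0.007,-0.017,0,0,0,0,-1],
])

```text
t: 22.37
tcp_pos: [0.5707, -0.0097, 0.1694]
tool_rot: [[0.974, 0.227, 0.009], [0.227, -0.974, 0.001], [0.009, 0.001, -1.0]]
wrist_force: [0.0, 0.4, 0.4]
gripper_width: 0.0856
finger_force: 0.0
```

>>> move_arm([
  [-0.014,-0.033,0,0,0,0,-1],
  [-0.014,-0.033,0,0,0,0,-1],
  [-0.014,-0.033,0,0,0,0,-1],
  [-0.014,-0.033,-0.01,0,0,0,-1],
  [-0.014,-0.033,-0.015,0,0,0,-1],
  [-0.014,-0.033,-0.015,0,0,0,-1],
  [-0.01,-0.023,-0.015,0,0,0,-1],
  [0,0,-0.01,0,0,0,-1],
  [0,0,0,0,0,0,-1],
  [0,0,0,0,0,0,-1],
])

```text
t: 23.2
tcp_pos: [0.4725, -0.2318, 0.0992]
tool_rot: [[0.975, 0.224, -0.001], [0.224, -0.975, 0.001], [-0.001, -0.001, -1.0]]
wrist_force: [0.5, 0.4, 0.3]
gripper_width: 0.0854
finger_force: 0.0
```

```bash
python3 find.py w11 .472 -.231 .008
```

```text
23.2 [ 0.4725 -0.2318  0.0992] [0.55 0.37 0.31] [ 0.975  0.224 -0.001]
[315 242] ring [ 0.4728 -0.2331  0.022 ] 0.00023 go [ 0.0003 -0.0013]
```

>>> move_arm([
  [0.0003,-0.0013,-0.02,0,0,0,-1],
  [0,0,-0.02,0,0,0,-1],
  [0,0,-0.02,0,0,0,-1],
  [0,0,-0.015,0,0,0,-1],
  [0,0,-0.011,0,0,0,-1],
  [0,0,-0.007,0,0,0,-1],
  [0,0,-0.003,0,0,0,-1],
  [0,0,0,0,0,0,-1],
  [0,0,0,0,0,0,-1],
  [0,0,0,0,0,0,-1],
])

```text
t: 24.08
tcp_pos: [0.4742, -0.234, 0.0048]
tool_rot: [[0.974, 0.225, 0.002], [0.225, -0.974, -0.001], [0.002, 0.001, -1.0]]
wrist_force: [0.4, -0.3, 0.6]
gripper_width: 0.0853
finger_force: 0.0
```

```bash
sed -i 's/q\[1\],45/q[1],70/' find.py; python3 find.py w12 .4728 -.2331 .008
```

```text
24.0833 [ 0.4742 -0.234   0.0048] [ 0.36 -0.35  0.63] [0.974 0.225 0.002]
[313 311] ring [ 0.473 -0.233  0.022] 0.00017 go [-0.0012  0.001 ]
```

>>> move_arm([
  [-0.0003,0.0003,-0.0007,0,0,0,-1],
  [0,0,0,0,0,0,1],
  [0,0,0,0,0,0,1],
  [0,0,0,0,0,0,1],
  [0,0,0,0,0,0,1],
  [0,0,0,0,0,0,1],
  [0,0,0,0,0,0,1],
  [0,0,0,0,0,0,1],
  [0,0,0,0,0,0,1],
  [0,0,0,0,0,0,1],
])

```text
t: 24.97
tcp_pos: [0.473, -0.2335, 0.0041]
tool_rot: [[0.974, 0.225, -0.0], [0.225, -0.974, -0.0], [-0.0, 0.0, -1.0]]
wrist_force: [-2.5, 1.0, 7.8]
gripper_width: 0.0409
finger_force: 59.5
```

```bash
python3 look.py w13 .008 0
```

```text
24.9667 [ 0.473  -0.2335  0.0041] [-2.47  1.04  7.78] 0.040940876305701354
ring [ 0.4733 -0.2338  0.0219] 0.00061 ring-tcp [ 0.0003 -0.0003] [268 260] [366 353]
```

>>> move_arm([
  [0,0,0.01,0,0,0,1],
  [0,0,0.035,0,0,0,1],
  [0,0,0.04,0,0,0,1],
  [0,0.005,0.04,0,0,0,1],
  [0.015,0.035,0.012,0,0,0,1],
  [0.015,0.035,0,0,0,0,1],
  [0.015,0.035,0,0,0,0,1],
  [0.015,0.035,0,0,0,0,1],
  [0.015,0.035,0,0,0,0,1],
  [0.015,0.035,0,0,0,0,1],
])

```text
t: 25.85
tcp_pos: [0.5633, -0.0166, 0.1407]
tool_rot: [[0.974, 0.225, 0.001], [0.225, -0.974, -0.0], [0.001, 0.0, -1.0]]
wrist_force: [-0.6, -0.0, -0.0]
gripper_width: 0.0406
finger_force: 60.5
```

>>> move_arm([
  [0.009,0.018,0,0,0,0,1],
  [0.003,0.0066,0,0,0,0,1],
  [0,0,0,0,0,0,1],
  [0,0,0,0,0,0,1],
  [0,0,0,0,0,0,1],
  [0,0,0,0,0,0,1],
  [0,0,0,0,0,0,1],
  [0,0,0,0,0,0,1],
  [0,0,0,0,0,0,1],
  [0,0,0,0,0,0,1],
])

```text
t: 26.68
tcp_pos: [0.5748, 0.0058, 0.1401]
tool_rot: [[0.975, 0.224, 0.0], [0.224, -0.975, -0.0], [0.0, 0.0, -1.0]]
wrist_force: [-0.2, -0.2, 0.0]
gripper_width: 0.0407
finger_force: 60.6
```

```bash
python3 look.py w14 .008 .0041; python3 -c "
import cv2;i=cv2.imread('pics/w14.png');cv2.imwrite('pics/w14c.png',cv2.resize(i[180:440,180:460],None,fx=2,fy=2))"
```

```text
26.6833 [0.5748 0.0058 0.1401] [-0.23 -0.21  0.03] 0.040748560224900296
ring [0.5751 0.0055 0.0217] 0.00063 ring-tcp [ 0.0003 -0.0003] [269 260] [366 353]
```

View pics/w14c.png

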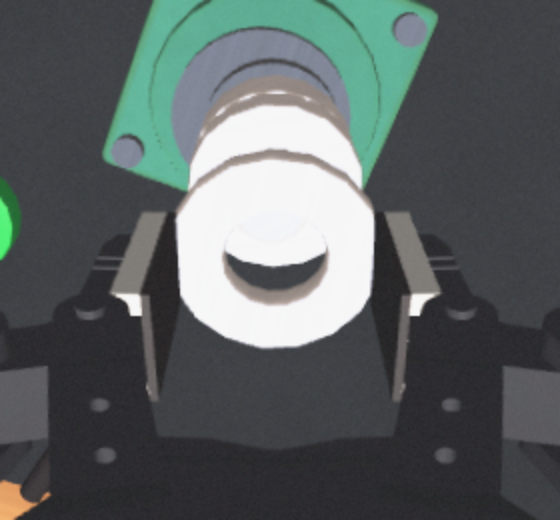

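The held thin ring is at crop (275,250), with the stack and arbor tip behind it at (275,215). I'll check the ring's tilt with the depth.

```bash
cat > tilt.py <<'E'
from h import *
import sys
n=sys.argv[1]; c=camera_params("wrist"); M=np.array(c["world_to_cam"]); im=cv2.imread(f"pics/{n}.png"); d=np.load(n+".npy")
v,u=np.mgrid[250:360,262:374]; a=np.dstack([(u-c["cx"])/c["fx"],(v-c["cy"])/c["fy"]]); r=np.hypot(a[...,0],a[...,1])
s=np.tan(r)/r; D=d[250:360,262:374]
W=(np.dstack([a[...,0]*s*D,a[...,1]*s*D,D])-M[:3,3])@M[:3,:3]
x=arm.get_obs()["tcp_pos"]; P=W-x
m=(im[250:360,262:374].min(2)>235)&(np.hypot(P[...,0],P[...,1])<.023)&(np.hypot(P[...,0],P[...,1])>.0125)&(P[...,2]>-.01)
Q=P[m]; A=np.c_[Q[:,:2],np.ones(len(Q))]; k=np.linalg.lstsq(A,Q[:,2],rcond=None)[0]
for _ in range(3):
    g=abs(A@k-Q[:,2])<.003; k=np.linalg.lstsq(A[g],Q[g,2],rcond=None)[0]
print(n,len(Q),g.sum(),"slope deg",np.degrees(np.arctan(k[:2])).round(2),"top-tcp",k[2].round(4))
E
python3 tilt.py w14
```

```text
w14 4999 4995 slope deg [0.09 0.08] top-tcp 0.0033
```

The ring is flat. I'll thread it on.

>>> move_arm([
  [0.0003,0.0003,-0.004,0,0,0,1],
  [0,0,-0.004,0,0,0,1],
  [0,0,-0.004,0,0,0,1],
  [0,0,-0.001,0,0,0,1],
  [0,0,-0.001,0,0,0,1],
  [0,0,-0.001,0,0,0,1],
  [0,0,-0.001,0,0,0,1],
  [0,0,-0.001,0,0,0,1],
  [0,0,0,0,0,0,1],
  [0,0,0,0,0,0,1],
])

```text
t: 27.57
tcp_pos: [0.5752, 0.0066, 0.123]
tool_rot: [[0.974, 0.225, 0.0], [0.225, -0.974, -0.0], [0.0, 0.0, -1.0]]
wrist_force: [-0.3, 0.5, 0.2]
gripper_width: 0.0408
finger_force: 60.6
```

>>> move_arm([
  [0,0,-0.0005,0,0,0,1],
  [0,0,-0.0005,0,0,0,1],
  [0,0,-0.0005,0,0,0,1],
  [0,0,-0.0005,0,0,0,1],
  [0,0,-0.0005,0,0,0,1],
  [0,0,-0.0005,0,0,0,1],
  [0,0,-0.0005,0,0,0,1],
  [0,0,0,0,0,0,1],
  [0,0,0,0,0,0,1],
  [0,0,0,0,0,0,1],
])

```text
t: 28.4
tcp_pos: [0.5752, 0.0066, 0.1195]
tool_rot: [[0.974, 0.225, -0.0], [0.225, -0.974, 0.0], [-0.0, -0.0, -1.0]]
wrist_force: [0.2, 0.5, -0.3]
gripper_width: 0.0409
finger_force: 60.6
```

>>> move_arm([
  [0,0,-0.0005,0,0,0,1],
  [0,0,-0.0005,0,0,0,1],
  [0,0,-0.001,0,0,0,1],
  [0,0,-0.001,0,0,0,1],
  [0,0,-0.001,0,0,0,1],
  [0,0,-0.001,0,0,0,1],
  [0,0,-0.001,0,0,0,1],
  [0,0,-0.001,0,0,0,1],
  [0,0,-0.001,0,0,0,1],
  [0,0,0,0,0,0,1],
])

```text
t: 29.23
tcp_pos: [0.575, 0.0066, 0.1112]
tool_rot: [[0.974, 0.225, -0.0], [0.225, -0.974, 0.0], [-0.0, -0.0, -1.0]]
wrist_force: [0.6, 1.1, -0.1]
gripper_width: 0.0407
finger_force: 60.6
```

>>> move_arm([
  [0,0,-0.0005,0,0,0,1],
  [0,0,-0.0005,0,0,0,1],
  [0,0,-0.0005,0,0,0,1],
  [0,0,-0.0005,0,0,0,1],
  [0,0,-0.0005,0,0,0,1],
  [0,0,-0.0005,0,0,0,1],
  [0,0,0,0,0,0,1],
  [0,0,0,0,0,0,1],
  [0,0,0,0,0,0,1],
  [0,0,0,0,0,0,1],
])

```text
t: 30.07
tcp_pos: [0.5754, 0.0066, 0.1087]
tool_rot: [[0.974, 0.225, 0.0], [0.225, -0.974, -0.0], [0.0, 0.0, -1.0]]
wrist_force: [-1.2, -0.7, 2.2]
gripper_width: 0.0408
finger_force: 61.3
```

>>> move_arm([
  [0,0,-0.0005,0,0,0,1],
  [0,0,-0.0005,0,0,0,1],
  [0,0,-0.0005,0,0,0,1],
  [0,0,-0.0005,0,0,0,1],
  [0,0,-0.0005,0,0,0,1],
  [0,0,-0.0005,0,0,0,1],
  [0,0,-0.0005,0,0,0,1],
  [0,0,-0.0005,0,0,0,1],
  [0,0,-0.0005,0,0,0,1],
  [0,0,-0.0005,0,0,0,1],
])

```text
t: 30.9
tcp_pos: [0.5753, 0.0066, 0.1035]
tool_rot: [[0.974, 0.225, 0.0], [0.225, -0.974, 0.0], [0.0, 0.0, -1.0]]
wrist_force: [-0.0, -0.0, 3.3]
gripper_width: 0.0408
finger_force: 61.3
```

>>> move_arm([
  [0,0,-0.0005,0,0,0,1],
  [0,0,-0.0005,0,0,0,1],
  [0,0,-0.0005,0,0,0,1],
  [0,0,-0.0005,0,0,0,1],
  [0,0,-0.0005,0,0,0,1],
  [0,0,-0.0005,0,0,0,1],
  [0,0,0,0,0,0,1],
  [0,0,0,0,0,0,1],
  [0,0,0,0,0,0,1],
  [0,0,0,0,0,0,1],
])

```text
t: 31.73
tcp_pos: [0.5752, 0.0065, 0.1004]
tool_rot: [[0.974, 0.225, 0.0], [0.225, -0.974, -0.0], [0.0, 0.0, -1.0]]
wrist_force: [0.3, 0.3, 0.7]
gripper_width: 0.0407
finger_force: 61.0
```

```bash
python3 look.py w15 .008 .0041; python3 tilt.py w15
```

```text
31.7333 [0.5752 0.0065 0.1004] [0.34 0.33 0.67] 0.04070519960912172
ring [0.5755 0.0063 0.0218] 0.00067 ring-tcp [ 0.0003 -0.0002] [268 259] [366 353]
w15 4614 4564 slope deg [ 0.07 -0.03] top-tcp 0.0033
```

>>> move_arm([
  [0,0,-0.0003,0,0,0,1],
  [0,0,-0.0003,0,0,0,1],
  [0,0,-0.0003,0,0,0,1],
  [0,0,-0.0003,0,0,0,1],
  [0,0,0,0,0,0,1],
  [0,0,0,0,0,0,1],
  [0,0,0,0,0,0,1],
  [0,0,0,0,0,0,1],
  [0,0,0,0,0,0,1],
  [0,0,0,0,0,0,1],
])

```text
t: 32.62
tcp_pos: [0.5752, 0.0066, 0.0993]
tool_rot: [[0.974, 0.225, 0.0], [0.225, -0.974, -0.0], [0.0, 0.0, -1.0]]
wrist_force: [0.9, 0.8, 2.4]
gripper_width: 0.0411
finger_force: 61.2
```

>>> move_arm([
  [0,0,-0.0003,0,0,0,1],
  [0,0,-0.0003,0,0,0,1],
  [0,0,0,0,0,0,1],
  [0,0,0,0,0,0,1],
  [0,0,0,0,0,0,1],
  [0,0,0,0,0,0,1],
  [0,0,0,0,0,0,1],
  [0,0,0,0,0,0,1],
  [0,0,0,0,0,0,1],
  [0,0,0,0,0,0,1],
])

```text
t: 33.45
tcp_pos: [0.5752, 0.0066, 0.0987]
tool_rot: [[0.974, 0.225, -0.0], [0.225, -0.974, 0.0], [-0.0, -0.0, -1.0]]
wrist_force: [0.4, -0.9, 3.1]
gripper_width: 0.0407
finger_force: 61.1
```

>>> move_arm([
  [0,0,-0.0003,0,0,0,1],
  [0,0,-0.0003,0,0,0,1],
  [0,0,0,0,0,0,1],
  [0,0,0,0,0,0,1],
  [0,0,0,0,0,0,1],
  [0,0,0,0,0,0,1],
  [0,0,0,0,0,0,1],
  [0,0,0,0,0,0,1],
  [0,0,0,0,0,0,1],
  [0,0,0,0,0,0,1],
])

```text
t: 34.28
tcp_pos: [0.5752, 0.0065, 0.0981]
tool_rot: [[0.974, 0.225, 0.0], [0.225, -0.974, 0.0], [0.0, -0.0, -1.0]]
wrist_force: [0.4, -0.2, 3.0]
gripper_width: 0.0409
finger_force: 61.3
```

>>> move_arm([
  [0,0,-0.0003,0,0,0,1],
  [0,0,-0.0003,0,0,0,1],
  [0,0,0,0,0,0,1],
  [0,0,0,0,0,0,1],
  [0,0,0,0,0,0,1],
  [0,0,0,0,0,0,1],
  [0,0,0,0,0,0,1],
  [0,0,0,0,0,0,1],
  [0,0,0,0,0,0,1],
  [0,0,0,0,0,0,1],
])

```text
t: 35.12
tcp_pos: [0.5754, 0.0066, 0.0981]
tool_rot: [[0.974, 0.225, 0.0], [0.225, -0.974, -0.0], [0.0, 0.0, -1.0]]
wrist_force: [-1.2, -0.2, 6.0]
gripper_width: 0.0403
finger_force: 61.9
```

>>> move_arm([
  [0,0,-0.0003,0,0,0,1],
  [0,0,-0.0003,0,0,0,1],
  [0,0,0,0,0,0,1],
  [0,0,0,0,0,0,1],
  [0,0,0,0,0,0,1],
  [0,0,0,0,0,0,1],
  [0,0,0,0,0,0,1],
  [0,0,0,0,0,0,1],
  [0,0,0,0,0,0,1],
  [0,0,0,0,0,0,1],
])

```text
t: 35.95
tcp_pos: [0.5754, 0.0066, 0.098]
tool_rot: [[0.974, 0.225, 0.0], [0.225, -0.974, 0.0], [0.0, 0.0, -1.0]]
wrist_force: [-2.7, -1.0, 8.1]
gripper_width: 0.0408
finger_force: 62.4
```

```bash
python3 look.py w16 .008 .0041; python3 tilt.py w16
```

```text
35.95 [0.5754 0.0066 0.098 ] [-2.68 -1.03  8.12] 0.04075668435600304
ring [0.5757 0.0063 0.0219] 0.00068 ring-tcp [ 0.0003 -0.0003] [268 259] [366 353]
w16 4418 4371 slope deg [-0.2  -0.07] top-tcp 0.0034
```

Hard stop: 8 N with no further motion, top at about 101.5. I'll release, rise and verify.

>>> move_arm([
  [0,0,0.0008,0,0,0,1],
  [0,0,0,0,0,0,-1],
  [0,0,0,0,0,0,-1],
  [0,0,0,0,0,0,-1],
  [0,0,0,0,0,0,-1],
  [0,0,0,0,0,0,-1],
  [0,0,0.005,0,0,0,-1],
  [0,0,0.02,0,0,0,-1],
  [0,0,0.02,0,0,0,-1],
  [0,0,0.02,0,0,0,-1],
])

```text
t: 36.83
tcp_pos: [0.5748, 0.0066, 0.1632]
tool_rot: [[0.974, 0.225, -0.001], [0.225, -0.974, 0.0], [-0.001, -0.0, -1.0]]
wrist_force: [0.8, -0.4, -0.7]
gripper_width: 0.0854
finger_force: 0.0
```

>>> move_arm([
  [-0.01,-0.02,0.02,0,0,0,-1],
  [-0.01,-0.03,0.01,0,0,0,-1],
  [-0.01,-0.035,0,0,0,0,-1],
  [-0.01,-0.035,0,0,0,0,-1],
  [-0.01,-0.02,0,0,0,0,-1],
  [0,0,0,0,0,0,-1],
  [0,0,0,0,0,0,-1],
  [0,0,0,0,0,0,-1],
  [0,0,0,0,0,0,-1],
  [0,0,0,0,0,0,-1],
])

```text
t: 37.67
tcp_pos: [0.5256, -0.1324, 0.1927]
tool_rot: [[0.974, 0.226, 0.0], [0.226, -0.974, 0.0], [0.0, -0.0, -1.0]]
wrist_force: [0.4, 0.1, 0.2]
gripper_width: 0.0851
finger_force: 0.0
```

```bash
python3 - <<'E'
from h import *
o=arm.get_obs(); print(o["t"],o["tcp_pos"].round(3),o["wrist_force"].round(1))
c=camera_params("wrist"); M=np.array(c["world_to_cam"]); p,d=grab_frame("wrist")
v,u=np.mgrid[:480,:640]; a=np.dstack([(u-c["cx"])/c["fx"],(v-c["cy"])/c["fy"]]); r=np.hypot(a[...,0],a[...,1])+1e-9; s=np.tan(r)/r
W=(np.dstack([a[...,0]*s*d,a[...,1]*s*d,d])-M[:3,3])@M[:3,:3]; h=np.hypot(W[...,0]-.5753,W[...,1]-.0063)
for lo,hi,zl in((.0,.008,.10),(.013,.021,.09),(.045,.048,0)):
    Q=W[(h>lo)&(h<hi)&(W[...,2]>zl)&(W[...,2]<.13)&(d>0)]; A=np.c_[Q[:,:2]-[.5753,.0063],np.ones(len(Q))]; k=np.linalg.lstsq(A,Q[:,2],rcond=None)[0]
    print(lo,len(Q),np.median(Q[:,2]).round(4),np.degrees(k[:2]).round(2))
p,_=grab_frame("side"); cv2.imwrite("pics/s17.png",cv2.resize(p[190:390,190:410,::-1],None,fx=3.5,fy=3,interpolation=cv2.INTER_CUBIC))
E
```

```text
37.6667 [ 0.526 -0.132  0.193] [0.4 0.1 0.2]
0.0 405 0.1175 [0.75 0.03]
0.013 1363 0.1015 [-0.16  0.09]
0.045 750 0.0189 [1.08 6.1 ]
```

View pics/s17.png

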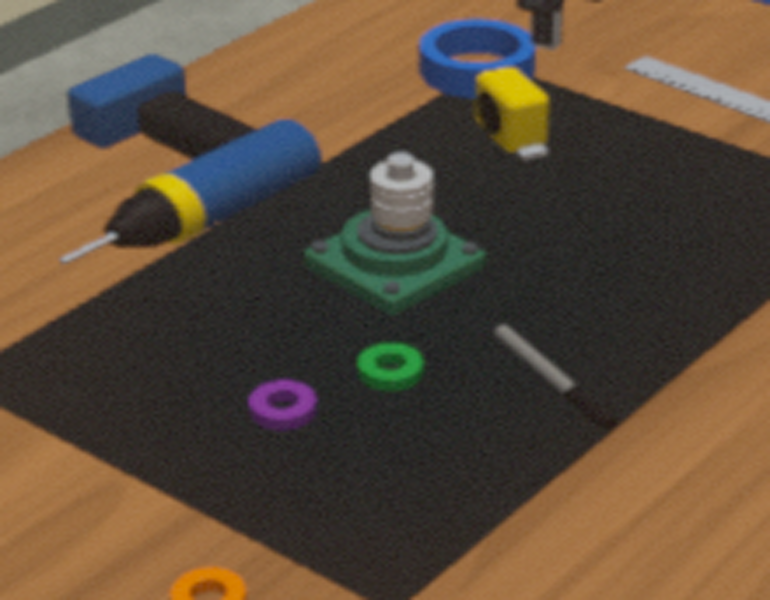

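The side view shows the stack flat on the arbor at (400,195). The top face is exactly 16 mm below the tip, as it should be when fully home, and the bystanders are undisturbed.

```bash
python3 -c "
from rig import workorder; print(workorder.job_done())"
```

```text
the job is handed in; nothing more can be done
None
```

All three spacers are on the arbor, thickest at the bottom and thinnest on top, flat on one another with the collar fully home on its stop; the highest reading while pushing was about 8 N, and the job was handed in at about 38 s.

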